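# Load the filter cartridge into the bench fume extractor

## Task

The fume extractor beside the hot sand pan has no filter. Pick up the oblong filter cartridge that fits the rectangular bay in the extractor's top (not the round one or the wide flat one), stand it in the bay with its grip fin up, and press it down to the stop so that the push-push catch holds it down when you let go. Leave it there, caught; another full press would eject it again.

Things in the scene. Friction and masses are not known exactly. Their poses are not given: they have to be found in the camera images.
- cartridge: Oblong filter cartridge: grey block with pleated long sides, 64 (x) x 40 (y) x 60 mm high, upright, with a grip fin on top 50 (x) x 14 (y) x 32 mm high: 92 mm in all, 0.11 to 0.23 kg. Origin: centre of the underside. Fits the bay either way round. Not to be taken: a round cartridge (62 mm across) and a wide flat one (98 x 60 x 46 mm) with like fins.
- bay (a point): Centre of the bay's mouth in the flat top of the fume extractor (fixed grey box 200 x 200 x 85 mm); x along the bay, z up. The bay is a well 74 (x) x 50 (y) mm with a 6 mm sloped lead-in all round. Its floor, a spring carriage, lies 34 mm below the mouth when raised: a cartridge set on it has its block 26 mm out.
- carriage (a joint): Travel of the carriage, m: 0 raised (start), 0.026 at the stop (block level with the extractor's top), 0.018 held by the catch (block 8 mm out). Spring 4.5 N raised, 8.4 N at the stop; 12 N on top of the cartridge reaches the stop. Let go after 0.025 or more, it is caught; let go sooner, it comes up again; pushed to the stop once more, it is released and comes up.
Things that resemble listed ones, but are neither listed nor needed, are in the scene too. What is shaped like the cartridge but purple or turquoise is not meant.

How it is judged:
By the outcome, as a careful person would: the job done as asked, in the order asked, and still so for the second after the job is handed in, with the robot touching nothing.
It also fails if it takes over 48 s, if anything falls off the work surface, if the arm or the gripper's body presses on something with over 40 N, if the wrist force passes 120 N, or if a joint passes its speed limit or range.

## Robot

A 7-joint arm with a two-finger parallel gripper is mounted at the origin on the work surface. World frame = base frame: x ahead of the robot, y to its left, z up, the work surface at z = 0. Lengths are in m, angles in rad, forces in N, time in s.
With the tool pointing down it reaches from about 0.4 to 0.85 m from the base axis. Payload 10.4 kg.
Tool frame: the origin (TCP) lies at the very end of the fingers, on their centre line; the grasp point (between the pads) lies 19 mm behind it; y points along the fingers, x is the direction in which the jaws open and shut, and the axes are right-handed (so a half turn about y gives the same grasp; the last joint's range is limited). The gripper opens to 87 mm and grips with 3 to 60 N. Pads are 19 mm wide; open, the fingers measure 117 mm over their backs; the gripper's body (75 mm by 190 mm) begins 51 mm behind the grasp point.
Start: joints at [-1.273, 0.332, -0.065, 1.46, 0.022, 1.35, -0.088], TCP at [0.197, 0.593, 0.223] pointing down, gripper open.
Joint ranges: [-2.6, 2.6], [-0.5, 2.12], [-1.47, 1.34], [0.16, 2.42], [-1.27, 4.41], [0.06, 2.06], [-2.6, 2.6]. Speed limits (rad/s): [2.22, 2.22, 2.79, 2.79, 3.14, 3.14, 3.14].

## Interface

Orientations are given as a unit quaternion [x, y, z, w].
In Python, from bench import readout, vision, r gives the robot as it stands.
- The arm moves only by the tool arm_command, never from a script. Its argument "targets" is a list that holds one entry, the list of rows, each a list of 6 numbers: the shift along the tool's x, y, z in m, then the turn, a rotation vector about the tool's x, y, z in degrees. A call has 1 to 12 rows; each row shifts and turns the commanded pose from where the row before left it, along the tool's axes as they then stand; what a row does not reach is not made up. A row lasts 1/12 s, in which the tool goes at most 41.7 mm and 7.16 degrees, less where a joint would pass 70% of its speed; a pose out of reach is approached as far as the arm can. A call is refused whole if a number of a shift passes 0.0417 or a number of a turn 7.16, either way. A call with a gripper value outside its range is refused whole. "hand" is the opening, from 0 (shut) to 1 (fully open), set as the call begins (left out, the last holds). The fingers move at their own pace and stop on an object; "grip_force" is the grip in N (left out, the last holds). Time passes only in rows, so rows that do not move let the fingers close. It gives the time, the measured TCP pose, the force and the opening at its end, in the units of the state.
- readout.read_state(): the state, without advancing time (a new reading comes with each control period).
- vision.camera(name): name is "side" or "top" or "wrist"; returns a dict with "pixels" (420x560x3 uint8, blue, green, red), "fovy" (degrees; the focal length in pixels is half the picture's height over the tangent of half this angle, whatever the lens; pixels are square), "cx", "cy" (the principal point, pixels), "D" ([k1, k2, p1, p2, k3] as OpenCV has them; the pictures are not rectified), "R" (3x3) and "t" (3): a world point X has camera coordinates R X + t; the wrist camera has in their place "mount" (4x4, takes a point from camera to tool coordinates, whose origin is the TCP and whose axes are the tool frame's). Camera axes: x right, y down, z forward; pixel columns grow to the right and rows downward; lengths in m; the calibration is good to about 2 mm. A picture is of the moment at which its call begins: read the wrist's pose just before it. There is no depth.
- r.close_job(): hands the job in, once; it reports no verdict.
The state is a dict: "time": time; "joint_positions": joint angles; "joint_vel": joint speeds; "joint_torque": joint torques, N m; "ee_pos": TCP position; "eef_rot": TCP orientation; "ft_force": force on the tool from outside, world axes, zero at the start; "torque": the same for the moment, N m; "width": finger opening in m.
Only numpy, scipy, OpenCV 4.12 (cv2) and the standard library are available. Lean on these libraries where they do the work, as an engineer would, in place of code of your own. Each camera call takes 0.05 s, during which the arm holds its last target.

## Working session

There is one attempt and no reset: what is moved stays moved. The work goes in short steps, Python scripts to look and compute and a tool call to move; the robot and the scene stay as the last step left them, time stands still between calls to the robot, and variables do not carry over. Pictures are saved under pics/ and viewed, and the job is handed in when it is done.

Besides the shell and the picture viewer there is one more tool, called after ">>>" by a JSON object that holds its "method" and its "body". arm_command: Moves the arm, as the interface text tells. Its arguments: {"type":"object","properties":{"targets":{"type":"array","items":{"type":"array","items":{"type":"array","items":{"type":"number"}}}},"hand":{"type":"number"},"grip_force":{"type":"number"}},"required":["targets"]}

```bash
mkdir -p pics; ls
cat > h.py <<'E'
import numpy as np, cv2, json
from bench import readout, vision, r
from scipy.spatial.transform import Rotation as Ro
def K(c):
    H=c["pixels"].shape[0]; f=H/2/np.tan(np.radians(c["fovy"])/2)
    return np.array([[f,0,c["cx"]],[0,f,c["cy"]],[0,0,1]])
def snap(name,fn):
    s=readout.read_state(); c=vision.camera(name); c={k:(np.array(v) if not np.isscalar(v) else v) for k,v in c.items()}
    if name=="wrist":
        M=np.eye(4);M[:3,:3]=Ro.from_quat(s["eef_rot"]).as_matrix();M[:3,3]=s["ee_pos"]
        T=np.linalg.inv(M@c["mount"]); c["R"]=T[:3,:3];c["t"]=T[:3,3]
    cv2.imwrite("pics/%s.png"%fn,c["pixels"]); np.save("pics/%s.npy"%fn,c,allow_pickle=True)
    return c
def load(fn): return np.load("pics/%s.npy"%fn,allow_pickle=True).item()
def onplane(c,uv,z):
    p=cv2.undistortPoints(np.array(uv,float).reshape(-1,1,2),K(c),np.array(c["D"],float)).reshape(-1,2)
    d=np.c_[p,np.ones(len(p))]@c["R"]; o=-c["R"].T@c["t"]
    return o+d*((z-o[2])/d[:,2])[:,None]
def proj(c,X):
    return cv2.projectPoints(np.array(X,float).reshape(-1,1,3),cv2.Rodrigues(c["R"])[0],c["t"].astype(float),K(c),np.array(c["D"],float))[0].reshape(-1,2)
E
python3 - <<'E'
from h import *
for n in ["top","side","wrist"]: 
    c=snap(n,n+"0"); print(n,-c["R"].T@c["t"],c["fovy"],c["D"])
s=readout.read_state(); print({k:np.round(v,3).tolist() for k,v in s.items()})
E
```

```text
pics
top [0.42528635 0.05707202 0.79252512] 54.07019371693042 [-0.0612967  0.         0.         0.         0.       ]
side [0.48114759 0.61927092 0.63776606] 57.32999384239152 [0.03784537 0.         0.         0.         0.        ]
wrist [0.11852694 0.61884415 0.38367395] 68.6009450999818 [-0.01381549  0.          0.          0.          0.        ]
{'time': 0.15, 'joint_positions': [-1.273, 0.333, -0.065, 1.461, 0.022, 1.35, -0.089], 'joint_vel': [-0.0, -0.001, -0.002, -0.004, -0.0, -0.002, -0.0], 'joint_torque': [0.001, -62.363, 0.025, -39.014, -0.061, 0.037, 0.0], 'ee_pos': [0.197, 0.593, 0.222], 'eef_rot': [0.574, 0.413, -0.414, -0.573], 'ft_force': [0.559, 0.269, -0.119], 'torque': [-0.006, -0.04, 0.015], 'width': 0.087}
```

View pics/top0.png

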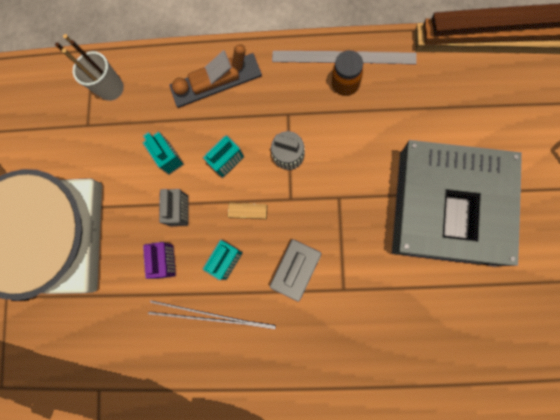

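View pics/side0.png

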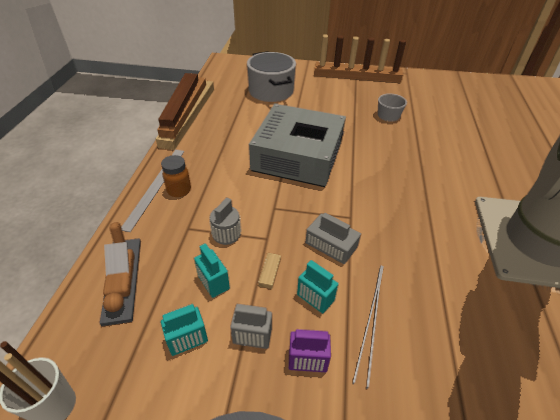

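View pics/wrist0.png

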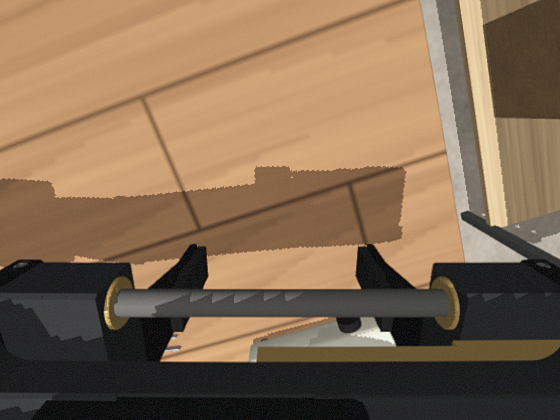

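Candidates in the top view are: grey oblong (173,207), turquoise (162,152), (223,155) and (222,260), purple (158,260), round grey (287,150), and wide flat grey (295,270). By the description I choose the grey oblong at (173,207). I'll check it and the bay in close crops.

Run:
```python
from h import *
a=load("top0");b=load("side0")
def crop(c,x0,y0,w,h,s): return cv2.resize(c["pixels"][y0:y0+h,x0:x0+w],None,fx=s,fy=s,interpolation=cv2.INTER_CUBIC)
A=crop(a,145,175,65,65,6);B=crop(b,220,295,65,65,6)
cv2.imwrite("pics/cart.png",np.hstack([A,B]))
A=crop(a,385,135,145,140,2.7);B=crop(b,240,95,120,100,3.3)
H=378;B=cv2.resize(B,(380,H));A=cv2.resize(A,(380,H))
cv2.imwrite("pics/ext.png",np.hstack([A,B]))
print(onplane(a,[[173,207],[30,235],[100,290]],0.06),onplane(a,[[460,215],[404,142],[521,150],[516,265],[400,258]],0.085))
```

```text
[[0.56398794 0.30467749 0.06      ]
 [0.52112905 0.58521372 0.06      ]
 [0.41578291 0.43941082 0.06      ]] [[ 0.52506821 -0.20481898  0.085     ]
 [ 0.66007286 -0.1194963   0.085     ]
 [ 0.63683391 -0.32565744  0.085     ]
 [ 0.43607323 -0.29131617  0.085     ]
 [ 0.45562065 -0.09637378  0.085     ]]
```

View pics/cart.png

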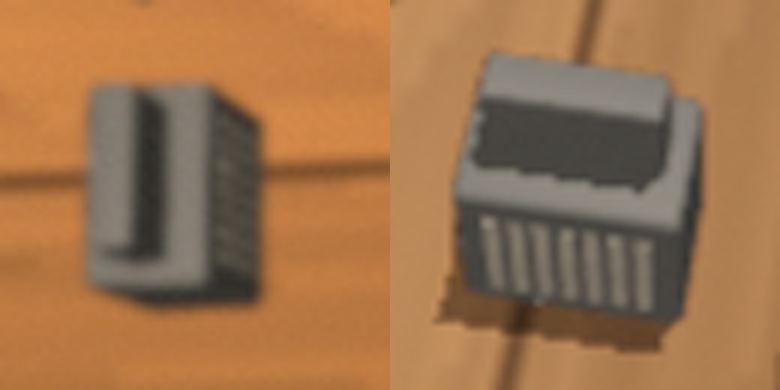

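View pics/ext.png

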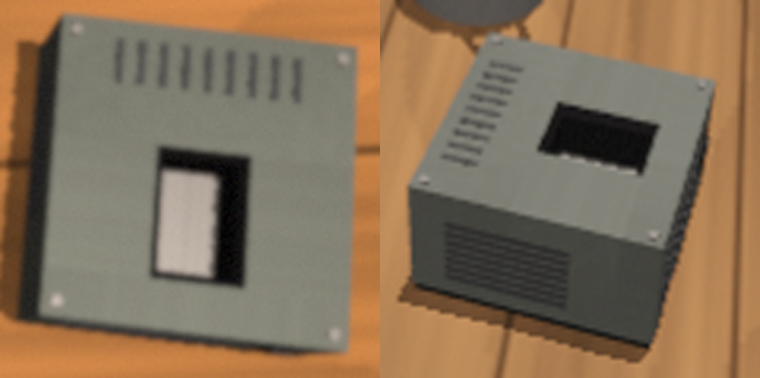

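The crop confirms it: a grey upright block with pleated long sides and a fin. The bay is at about (458,216) in the top view. Next I measure both in the two views.

Run:
```python
from h import *
a=load("top0");b=load("side0")
# cartridge corners, block top z=.06
ct=[[145+x/6-.4,175+y/6-.4] for x,y in [[88,88],[208,88],[210,288],[88,284]]]
P=onplane(a,ct,.06);print("top",P.round(4).tolist(),P.mean(0),[np.linalg.norm(P[i]-P[i-1]).round(4) for i in range(4)])
cs=[[220+(x-390)/6-.4,295+y/6-.4] for x,y in [[458,194],[675,228],[702,102]]]
P=onplane(b,cs,.06);print("side",P.round(4).tolist(),(P[0]+P[2])/2,np.linalg.norm(P[1]-P[0]),np.linalg.norm(P[2]-P[1]))
# fin top corners z=.092 
ft=[[145+x/6-.4,175+y/6-.4] for x,y in [[90,90],[133,90],[133,247],[90,250]]]
P=onplane(a,ft,.092);print("fintop",P.round(4).tolist(),P.mean(0),[np.linalg.norm(P[i]-P[i-1]).round(4) for i in range(4)])
# fin top in side
fs=[[220+(x-390)/6-.4,295+y/6-.4] for x,y in [[483,95],[664,122],[668,78],[490,53]]]
P=onplane(b,fs,.092);print("finside",P.round(4).tolist(),P.mean(0),[np.linalg.norm(P[i]-P[i-1]).round(4) for i in range(4)])
# bay
m=(a["pixels"].max(2)<45).astype(np.uint8)
sx=145*2.7/(380/ (145*2.7) ) if 0 else 380/145; sy=378/140
bt=[[385+x/sx-.4,135+y/sy-.4] for x,y in [[159,147],[250,157],[243,287],[151,276]]]
P=onplane(a,bt,.085);print("baytop",P.round(4).tolist(),P.mean(0),[np.linalg.norm(P[i]-P[i-1]).round(4) for i in range(4)])
sx=380/120; sy=378/100
bs=[[240+(x-380)/sx-.4,95+y/sy-.4] for x,y in [[560,103],[658,126],[641,174],[539,150]]]
P=onplane(b,bs,.085);print("bayside",P.round(4).tolist(),P.mean(0),[np.linalg.norm(P[i]-P[i-1]).round(4) for i in range(4)])
s1=[[385+x/(380/145)-.4,135+y/2.7-.4] for x,y in [[77,28],[343,59],[335,334],[56,300]]]
P=onplane(a,s1,.085);print("screwstop",P.round(4).tolist(),P.mean(0))
s2=[[240+(x-380)/sx-.4,95+y/sy-.4] for x,y in [[495,42],[703,87],[654,233],[425,179]]]
P=onplane(b,s2,.085);print("screwsside",P.round(4).tolist(),P.mean(0))
s=readout.read_state();print(Ro.from_quat(s["eef_rot"]).as_matrix().round(3))
print(load("wrist0")["mount"].round(3))
```

```text
top [[0.5988, 0.3317, 0.06], [0.5971, 0.2934, 0.06], [0.5344, 0.2917, 0.06], [0.5371, 0.3302, 0.06]] [0.56681816 0.3117411  0.06      ] [np.float64(0.0617), np.float64(0.0384), np.float64(0.0627), np.float64(0.0385)]
side [[0.5942, 0.3316, 0.06], [0.5348, 0.3317, 0.06], [0.5339, 0.2937, 0.06]] [0.56401651 0.31265485 0.06      ] 0.059411895772169876 0.03796248707306901
fintop [[0.5905, 0.3191, 0.092], [0.59, 0.3059, 0.092], [0.5427, 0.3049, 0.092], [0.5423, 0.3179, 0.092]] [0.56635657 0.31192365 0.092     ] [np.float64(0.0483), np.float64(0.0132), np.float64(0.0473), np.float64(0.013)]
finside [[0.5882, 0.3192, 0.092], [0.5398, 0.3191, 0.092], [0.541, 0.3063, 0.092], [0.5893, 0.3067, 0.092]] [0.56455504 0.31281402 0.092     ] [np.float64(0.0125), np.float64(0.0484), np.float64(0.0129), np.float64(0.0482)]
baytop [[0.5716, -0.1839, 0.085], [0.5626, -0.2436, 0.085], [0.4794, -0.2299, 0.085], [0.4887, -0.1708, 0.085]] [ 0.52560419 -0.20704831  0.085     ] [np.float64(0.0839), np.float64(0.0603), np.float64(0.0843), np.float64(0.0598)]
bayside [[0.5593, -0.2447, 0.085], [0.4781, -0.2306, 0.085], [0.4873, -0.1731, 0.085], [0.5688, -0.1862, 0.085]] [ 0.5233648  -0.20864504  0.085     ] [np.float64(0.0593), np.float64(0.0824), np.float64(0.0582), np.float64(0.0825)]
screwstop [[0.6538, -0.1367, 0.085], [0.6254, -0.3142, 0.085], [0.4475, -0.2865, 0.085], [0.476, -0.108, 0.085]] [ 0.55068235 -0.21134488  0.085     ]
screwsside [[0.6244, -0.3138, 0.085], [0.4443, -0.2853, 0.085], [0.4731, -0.1126, 0.085], [0.6508, -0.1386, 0.085]] [ 0.54816606 -0.21258201  0.085     ]
[[ 0.315 -0.    -0.949]
 [ 0.949 -0.001  0.315]
 [-0.001 -1.    -0.   ]]
[[ 1.    -0.    -0.    -0.   ]
 [ 0.    -0.299  0.954 -0.162]
 [-0.    -0.954 -0.299  0.083]
 [ 0.     0.     0.     1.   ]]
```

Cartridge: about (0.565, 0.312), yaw about +1°, with sizes matching. Bay: about (0.5245, −0.208), yaw about −9°, mouth 84 x 60 mm, against the 86 x 62 mm expected with the lead-in. Now I turn and travel to hover.

>>> {"method": "arm_command", "body": {"targets": [[[0,-0.01,0,0,-6.4,0],[0,-0.01,0,0,-6.4,0],[0,-0.01,0,0,-6.4,0],[-0.018,0,-0.0225,0,0,0],[-0.018,0,-0.0225,0,0,0],[-0.018,0,-0.0225,0,0,0],[-0.018,0,-0.0225,0,0,0],[-0.018,0,-0.0225,0,0,0],[-0.018,0,-0.0225,0,0,0],[-0.018,0,-0.0225,0,0,0],[-0.018,0,-0.0225,0,0,0],[-0.018,0,-0.0225,0,0,0]]], "hand": 1}}

```text
time: 1.15
ee_pos: [0.4028, 0.4329, 0.2524]
eef_rot: [-0.496, -0.503, 0.504, 0.496]
ft_force: [-0.7, 0.4, 0.6]
width: 0.0871
```

>>> {"method": "arm_command", "body": {"targets": [[[-0.018,0,-0.0225,0,0,0],[-0.018,0,-0.0225,0,0,0],[-0.018,0,-0.0225,0,0,0],[-0.018,0,-0.0225,0,0,0],[-0.018,0,-0.0225,0,0,0],[-0.018,0,-0.0225,0,0,0],[0,0.02,0,0,0,0],[0,0.02,0,0,0,0],[0,0,0,0,0,0],[0,0,0,0,0,0],[0,0,0,0,0,0]]], "hand": 0.6}}

```text
time: 2.07
ee_pos: [0.5384, 0.3285, 0.2136]
eef_rot: [0.496, 0.504, -0.503, -0.496]
ft_force: [-0.1, -0.4, 0.9]
width: 0.0524
```

Run:
```python
from h import *
s=readout.read_state();M=Ro.from_quat(s["eef_rot"]).as_matrix()
print(s["time"],s["ee_pos"],s["width"],M.round(4).tolist())
tgt=np.array([.565,.312,.2]); print("shift tool",(M.T@(tgt-s["ee_pos"])).round(4),"yaw",np.degrees(np.arctan2(M[1,0],M[0,0])))
c=snap("wrist","wrist1")
```

```text
2.0667 [0.53840909 0.32852679 0.21361733] 0.05237461883382923 [[-0.015, 0.0006, -0.9999], [0.9999, 0.0007, -0.015], [0.0007, -1.0, -0.0006]]
shift tool [-0.0169  0.0136 -0.0263] yaw 90.85703247983669
```

View pics/wrist1.png

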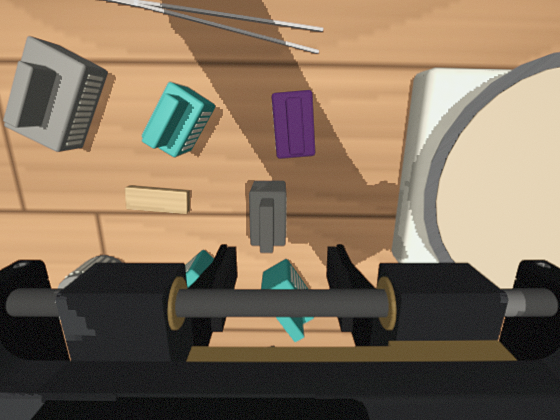

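The wrist view shows the grey cartridge at (267,215), purple at (294,124), and turquoise at (285,295) and (180,120). The chosen one lies alone. I crop it to refine the measurement.

Run:
```python
from h import *
c=load("wrist1")
cv2.imwrite("pics/w1c.png",cv2.resize(c["pixels"][170:260,230:310],None,fx=6,fy=6,interpolation=cv2.INTER_CUBIC))
for n,p in [("blk",[[.565+i,.312+j,.06] for i in(-.032,.032) for j in(-.02,.02)]),("fin",[[.565+i,.312+j,.092] for i in(-.025,.025) for j in(-.007,.007)])]: print(n,((proj(c,p)-[230,170]+.5)*6).round(0).tolist())
```

```text
blk [[105.0, 118.0], [333.0, 121.0], [111.0, 453.0], [326.0, 456.0]]
fin [[165.0, 209.0], [253.0, 210.0], [168.0, 494.0], [251.0, 495.0]]
```

View pics/w1c.png

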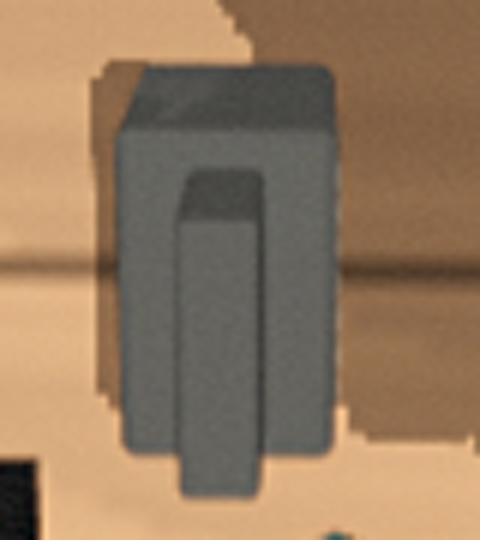

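The fin is seen about 1.5 mm further +y and 1 mm further +x than predicted, so the grasp point is (0.566, 0.3135). I descend to z ≈ 0.066.

>>> {"method": "arm_command", "body": {"targets": [[[-0.0052,0,-0.0091,0,0,0],[-0.0052,0,-0.0091,0,0,0],[-0.0052,0,-0.0091,0,0,0],[0,0.018,0,0,0,0],[0,0.018,0,0,0,0],[0,0.018,0,0,0,0],[0,0.018,0,0,0,0],[0,0.018,0,0,0,0],[0,0.018,0,0,0,0],[0,0.018,0,0,0,0],[0,0.018,0,0,0,0],[0,0,0,0,0,0]]], "hand": 0.6}}

```text
time: 3.12
ee_pos: [0.5651, 0.3108, 0.0648]
eef_rot: [-0.496, -0.501, 0.505, 0.497]
ft_force: [-1.4, -0.2, -0.1]
width: 0.0525
```

Run:
```python
from h import *
s=readout.read_state();print(s["ee_pos"],s["ft_force"])
snap("wrist","wrist2")
```

```text
[0.56511637 0.31079272 0.06484577] [-1.44834515 -0.21448822 -0.0621171 ]
```

View pics/wrist2.png

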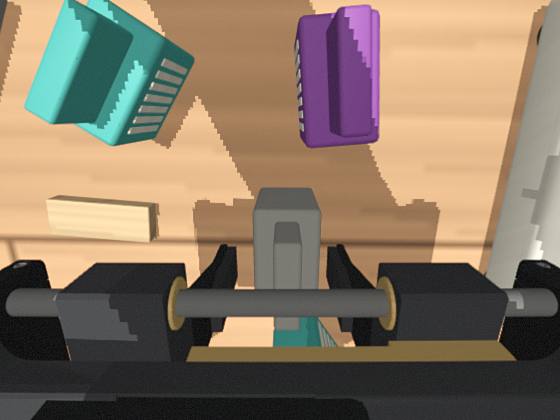

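The fin at (288,270) lies between the fingers, whose centre is (282,270), so it is about 2 mm off towards +y. I nudge over and close.

>>> {"method": "arm_command", "body": {"targets": [[[0.002,0,0,0,0,0],[0,0,0,0,0,0],[0,0,0,0,0,0]]], "hand": 0.6}}

```text
time: 3.42
ee_pos: [0.5668, 0.3153, 0.0701]
eef_rot: [0.497, 0.504, -0.503, -0.496]
ft_force: [-0.3, 0.2, -0.1]
width: 0.0524
```

>>> {"method": "arm_command", "body": {"targets": [[[0,0,0,0,0,0],[0,0,0,0,0,0],[0,0,0,0,0,0],[0,0,0,0,0,0],[0,0,0,0,0,0],[0,0,0,0,0,0],[0,0,0,0,0,0],[0,0,0,0,0,0],[0,0,0,0,0,0],[0,0,0,0,0,0],[0,0,0,0,0,0],[0,0,0,0,0,0]]], "hand": 0, "grip_force": 40}}

```text
time: 4.42
ee_pos: [0.5658, 0.3147, 0.0684]
eef_rot: [-0.496, -0.503, 0.504, 0.496]
ft_force: [-0.1, -0.5, -1.9]
width: 0.014
```

>>> {"method": "arm_command", "body": {"targets": [[[0,-0.01,0,0,0,0],[0,-0.015,0,0,0,0],[0,-0.02,0,0,0,0],[0,-0.02,0,0,0,0],[0,-0.02,0,0,0,0],[0,-0.02,0,0,0,0],[0,-0.02,0,0,0,0],[0,-0.015,0,0,0,0],[0,0,0,0,0,0],[0,0,0,0,0,0],[0,0,0,0,0,0]]]}}

```text
time: 5.33
ee_pos: [0.5654, 0.3146, 0.2075]
eef_rot: [-0.496, -0.503, 0.504, 0.497]
ft_force: [-0.0, -0.3, -2.6]
width: 0.0137
```

Run:
```python
from h import *
s=readout.read_state();M=Ro.from_quat(s["eef_rot"]).as_matrix()
print(s["time"],s["ee_pos"],s["ft_force"],s["width"],"yaw",np.degrees(np.arctan2(M[1,0],M[0,0])))
snap("wrist","wrist3");snap("side","side3")
```

```text
5.3333 [0.56542753 0.31455414 0.2075163 ] [-0.03063374 -0.30787863 -2.60216993] 0.013719722562394294 yaw 90.82040015099129
```

View pics/wrist3.png

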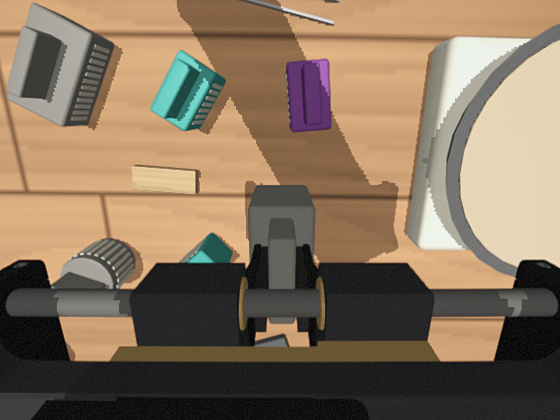

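View pics/side3.png

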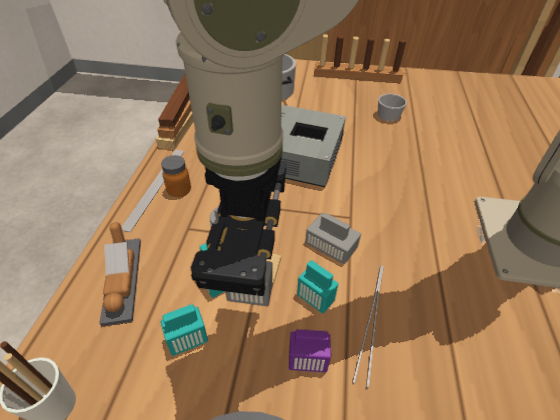

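It is held (width 13.7 mm, about 2 N of weight), and the TCP sits about 68 mm above the underside. Now I turn by +9.8° and travel to the bay.

>>> {"method": "arm_command", "body": {"targets": [[[-0.005,0,0,0,2.4,0],[-0.015,0,0,0,3.7,0],[-0.0226,0,0,0,3.7,0],[-0.03,0,-0.0026,0,0,0],[-0.03,0,-0.0026,0,0,0],[-0.03,0,-0.0026,0,0,0],[-0.03,0,-0.0026,0,0,0],[-0.03,0,-0.0026,0,0,0],[-0.03,0,-0.0026,0,0,0],[-0.03,0,-0.0026,0,0,0],[-0.03,0,-0.0026,0,0,0],[-0.03,0,-0.0026,0,0,0]]]}}

```text
time: 6.43
ee_pos: [0.5436, 0.0005, 0.2077]
eef_rot: [-0.537, -0.459, 0.46, 0.538]
ft_force: [1.4, -1.2, -1.7]
width: 0.0139
```

>>> {"method": "arm_command", "body": {"targets": [[[-0.03,0,-0.0026,0,0,0],[-0.03,0,-0.0026,0,0,0],[-0.03,0,-0.0026,0,0,0],[-0.03,0,-0.0026,0,0,0],[-0.03,0,-0.0026,0,0,0],[-0.03,0,-0.0026,0,0,0],[-0.02,0,-0.0026,0,0,0],[-0.01,0,0,0,0,0],[0,0,0,0,0,0],[0,0,0,0,0,0],[0,0,0,0,0,0]]]}}

```text
time: 7.35
ee_pos: [0.53, -0.2063, 0.2081]
eef_rot: [-0.537, -0.46, 0.46, 0.538]
ft_force: [0.6, 0.3, -2.8]
width: 0.0137
```

Run:
```python
from h import *
s=readout.read_state();M=Ro.from_quat(s["eef_rot"]).as_matrix()
print(s["time"],s["ee_pos"],s["ft_force"],s["width"],"yaw",np.degrees(np.arctan2(M[1,0],M[0,0])))
print("shift tool",(M.T@(np.array([.5245,-.208,.153])-s["ee_pos"])).round(4))
c=snap("wrist","wrist4");snap("side","side4");snap("top","top4")
th=np.radians(-9);u=np.array([np.cos(th),np.sin(th),0]);v=np.array([-u[1],u[0],0])
print(proj(c,[np.array([.5245,-.208,.085])+a*.043*u+b*.031*v for a in(-1,1) for b in (-1,1)]).round())
```

```text
7.35 [ 0.52999302 -0.20628086  0.20809986] [ 0.58529605  0.25669412 -2.84071996] 0.01367312687301769 yaw 81.14616662396647
shift tool [-0.0026  0.0551  0.0051]
[[245. 152.]
 [313. 152.]
 [248. 239.]
 [310. 239.]]
```

View pics/wrist4.png

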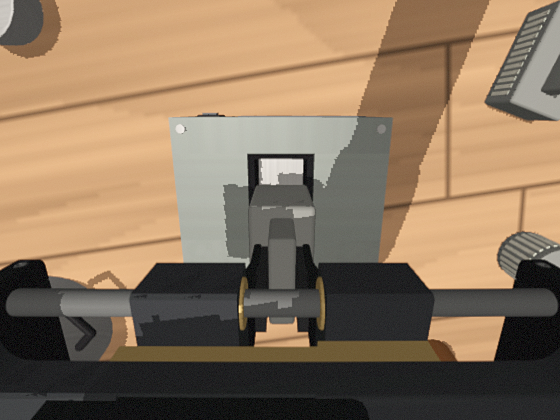

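View pics/side4.png

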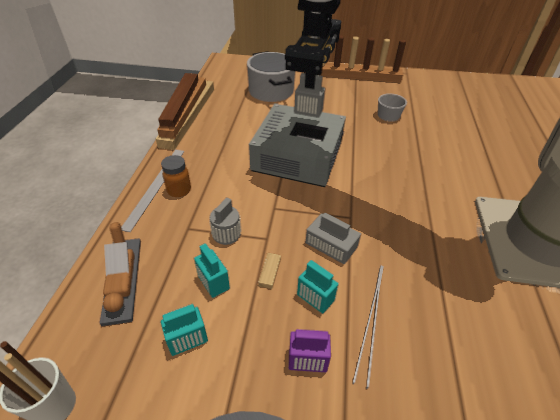

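The mouth's near edge in the wrist view is at (247–314, 153). I predicted (245–313, 152), so the two agree within about 1 mm. I shift by −1.5 mm in x and +4 mm in z, and descend to just above the mouth.

>>> {"method": "arm_command", "body": {"targets": [[[-0.0015,0,0.004,0,0,0],[0,0.01,0,0,0,0],[0,0.01,0,0,0,0],[0,0.01,0,0,0,0],[0,0.01,0,0,0,0],[0,0.008,0,0,0,0],[0,0,0,0,0,0],[0,0,0,0,0,0],[0,0,0,0,0,0]]]}}

```text
time: 8.25
ee_pos: [0.5257, -0.2093, 0.1608]
eef_rot: [0.538, 0.459, -0.459, -0.538]
ft_force: [0.5, 0.6, -1.4]
width: 0.0135
```

Run:
```python
from h import *
s=readout.read_state();M=Ro.from_quat(s["eef_rot"]).as_matrix()
print(s["time"],s["ee_pos"],s["ft_force"],s["width"],"yaw",np.degrees(np.arctan2(M[1,0],M[0,0])))
a=snap("wrist","wrist5")["pixels"][120:350,160:400];b=snap("side","side5")["pixels"][60:190,240:360]
cv2.imwrite("pics/c5.png",np.hstack([cv2.resize(a,(400,383)),cv2.resize(b,(354,383),interpolation=cv2.INTER_CUBIC)]))
```

```text
8.25 [ 0.52565955 -0.20933755  0.16079367] [ 0.49271366  0.619393   -1.40171579] 0.013512165613273367 yaw 81.01307891636526
```

View pics/c5.png

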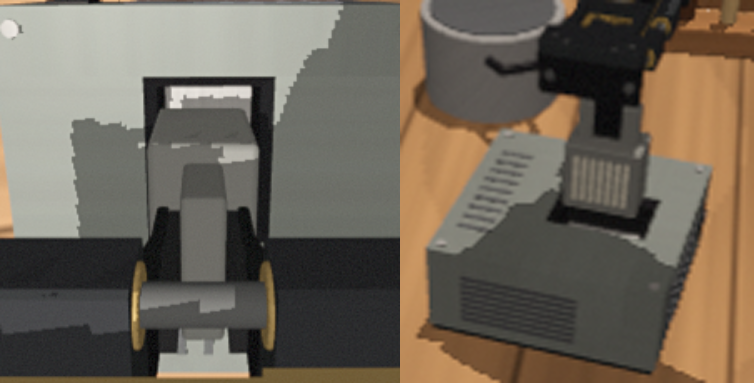

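Run:
```python
from h import *
c=load("wrist5");k=1/1.6667
f=lambda x,y:[160+x*k,120+y*k]
def pr(n,P):
    th=np.radians(81);ex=np.array([np.cos(th),np.sin(th),0]);ez=np.array([-np.sin(th),np.cos(th),0])
    print(n,[(round(float(p@ex),4),round(float(p@ez),4)) for p in P])
pr("mouth near corners",onplane(c,[f(144,78),f(275,78)],.085))
pr("block top near corners",onplane(c,[f(149,146),f(259,146)],.1608-.008))
pr("fin top near",onplane(c,[f(183,198),f(225,198)],.1608+.024))
print(c["cx"],c["cy"])
```

```text
mouth near corners [(-0.1519, -0.5092), (-0.091, -0.5092)]
block top near corners [(-0.1432, -0.5215), (-0.1051, -0.5215)]
fin top near [(-0.1304, -0.5274), (-0.1182, -0.5274)]
281.4221386916434 209.3031278479166
```

The mouth measures 61 mm wide (62 expected) and the block 38 mm (40 expected). The block sits 2.7 mm to the −x side and 1 mm to the −z side. I correct that and lower to just above the carriage.

>>> {"method": "arm_command", "body": {"targets": [[[0.0027,0,0.001,0,0,0],[0,0,0,0,0,0],[0,0.006,0,0,0,0],[0,0.006,0,0,0,0],[0,0.006,0,0,0,0],[0,0.006,0,0,0,0],[0,0.006,0,0,0,0],[0,0.006,0,0,0,0],[0,0,0,0,0,0],[0,0,0,0,0,0],[0,0,0,0,0,0]]]}}

```text
time: 9.27
ee_pos: [0.525, -0.2065, 0.1247]
eef_rot: [0.538, 0.459, -0.459, -0.538]
ft_force: [-0.1, -1.4, -1.6]
width: 0.0139
```

Run:
```python
from h import *
s=readout.read_state();M=Ro.from_quat(s["eef_rot"]).as_matrix()
print(s["time"],s["ee_pos"],s["ft_force"],s["width"],"yaw",np.degrees(np.arctan2(M[1,0],M[0,0])))
a=snap("wrist","wrist6")["pixels"][120:350,160:400];b=snap("side","side6")["pixels"][60:190,240:360]
cv2.imwrite("pics/c6.png",np.hstack([cv2.resize(a,(400,383)),cv2.resize(b,(354,383),interpolation=cv2.INTER_CUBIC)]))
```

```text
9.2667 [ 0.52499854 -0.20646215  0.12468776] [-0.07508816 -1.39124397 -1.62239878] 0.013862179948713419 yaw 81.01287257303244
```

View pics/c6.png

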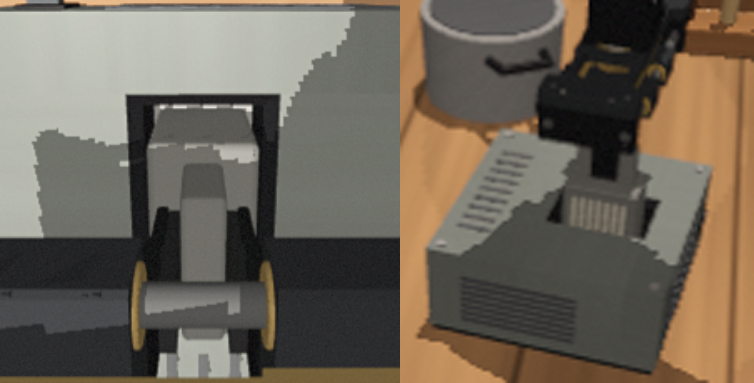

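The block is centred in the mouth and already below its rim. I push on gradually, watching the force (spring 4.5 to 8.4 N, then a steep rise at the stop).

>>> {"method": "arm_command", "body": {"targets": [[[0,0.003,0,0,0,0],[0,0.003,0,0,0,0],[0,0.003,0,0,0,0],[0,0.003,0,0,0,0],[0,0,0,0,0,0],[0,0,0,0,0,0]]]}}

```text
time: 9.87
ee_pos: [0.5252, -0.2065, 0.1126]
eef_rot: [0.538, 0.459, -0.459, -0.537]
ft_force: [0.5, -0.8, 2.2]
width: 0.0137
```

>>> {"method": "arm_command", "body": {"targets": [[[0,0.003,0,0,0,0],[0,0.003,0,0,0,0],[0,0.003,0,0,0,0],[0,0.003,0,0,0,0],[0,0,0,0,0,0],[0,0,0,0,0,0]]]}}

```text
time: 10.37
ee_pos: [0.5251, -0.2065, 0.1005]
eef_rot: [0.538, 0.459, -0.459, -0.537]
ft_force: [1.7, -0.6, 5.2]
width: 0.0136
```

>>> {"method": "arm_command", "body": {"targets": [[[0,0.002,0,0,0,0],[0,0.002,0,0,0,0],[0,0.001,0,0,0,0],[0,0,0,0,0,0],[0,0,0,0,0,0]]]}}

```text
time: 10.78
ee_pos: [0.5252, -0.2065, 0.0958]
eef_rot: [0.538, 0.459, -0.459, -0.537]
ft_force: [0.7, -1.0, 4.7]
width: 0.0138
```

>>> {"method": "arm_command", "body": {"targets": [[[0,0.001,0,0,0,0],[0,0.001,0,0,0,0],[0,0,0,0,0,0],[0,0,0,0,0,0]]]}}

```text
time: 11.12
ee_pos: [0.5252, -0.2065, 0.0938]
eef_rot: [0.538, 0.459, -0.459, -0.537]
ft_force: [0.8, -1.0, 4.4]
width: 0.0134
```

>>> {"method": "arm_command", "body": {"targets": [[[0,0.001,0,0,0,0],[0,0,0,0,0,0],[0,0,0,0,0,0]]]}}

```text
time: 11.37
ee_pos: [0.5252, -0.2066, 0.0932]
eef_rot: [0.538, 0.46, -0.459, -0.537]
ft_force: [-1.2, -0.1, 8.7]
width: 0.0133
```

Run:
```python
from h import *
s=readout.read_state()
print(s["time"],s["ee_pos"],s["ft_force"],s["width"])
a=snap("wrist","wrist7")["pixels"][120:350,160:400];b=snap("side","side7")["pixels"][60:190,240:360]
print(readout.read_state()["ft_force"])
cv2.imwrite("pics/c7.png",np.hstack([cv2.resize(a,(400,383)),cv2.resize(b,(354,383),interpolation=cv2.INTER_CUBIC)]))
```

```text
11.3667 [ 0.52524552 -0.20658403  0.09320566] [-1.22783375 -0.12399027  8.73528741] 0.013320790748737708
[-0.34726166 -1.94973971  8.3715594 ]
```

View pics/c7.png

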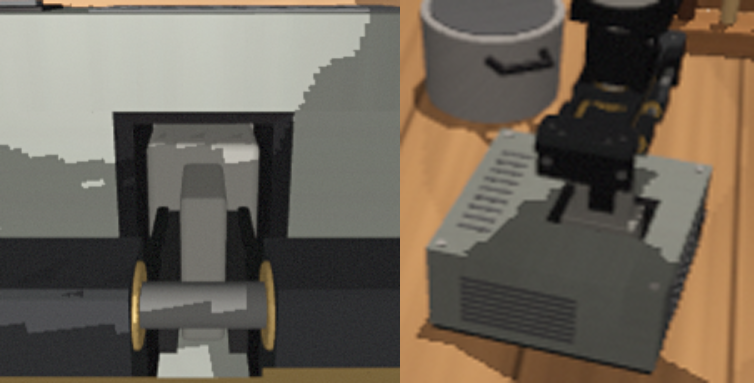

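The force jumped (net about 10.5 N) with the block about level with the top: the stop is being met. One more push to be sure.

>>> {"method": "arm_command", "body": {"targets": [[[0,0.001,0,0,0,0],[0,0,0,0,0,0],[0,0,0,0,0,0]]]}}

```text
time: 11.72
ee_pos: [0.5254, -0.2067, 0.0931]
eef_rot: [0.538, 0.46, -0.459, -0.537]
ft_force: [-3.3, 0.2, 16.6]
width: 0.0134
```

At the hard stop (about 18 N net, z no longer changing). I ease up 5 mm while holding, so the tips clear the block as it rises to the catch, and then let go.

>>> {"method": "arm_command", "body": {"targets": [[[0,-0.002,0,0,0,0],[0,-0.002,0,0,0,0],[0,-0.002,0,0,0,0],[0,0,0,0,0,0],[0,0,0,0,0,0]]]}}

```text
time: 12.13
ee_pos: [0.5251, -0.2066, 0.0978]
eef_rot: [0.538, 0.459, -0.459, -0.537]
ft_force: [0.9, -1.1, 4.6]
width: 0.0144
```

>>> {"method": "arm_command", "body": {"targets": [[[0,0,0,0,0,0],[0,0,0,0,0,0],[0,0,0,0,0,0],[0,0,0,0,0,0],[0,0,0,0,0,0],[0,0,0,0,0,0]]], "hand": 0.6}}

```text
time: 12.63
ee_pos: [0.5247, -0.2062, 0.0973]
eef_rot: [-0.537, -0.459, 0.459, 0.538]
ft_force: [0.7, -0.1, 0.2]
width: 0.0456
```

Run:
```python
from h import *
s=readout.read_state()
print(s["time"],s["ee_pos"],s["ft_force"],s["width"])
a=snap("wrist","wrist8")["pixels"][120:350,160:400];b=snap("side","side8")["pixels"][60:190,240:360]
cv2.imwrite("pics/c8.png",np.hstack([cv2.resize(a,(400,383)),cv2.resize(b,(354,383),interpolation=cv2.INTER_CUBIC)]))
```

```text
12.6333 [ 0.52469258 -0.20621364  0.0972878 ] [ 0.6826572  -0.12137964  0.18735826] 0.045599291437388396
```

View pics/c8.png

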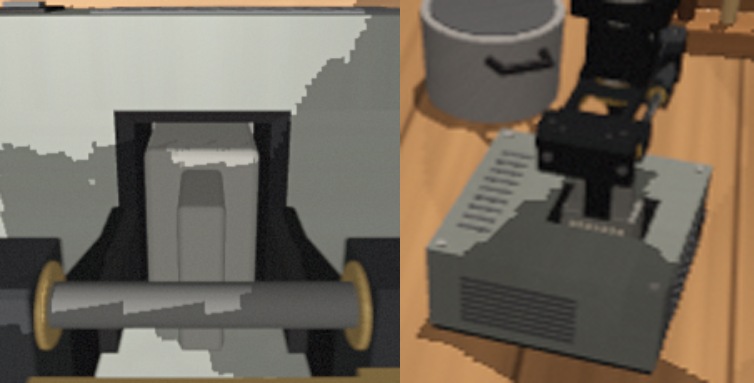

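Released, with no contact force, and the block stands a little out. I retreat straight up and then measure how far it stands out.

>>> {"method": "arm_command", "body": {"targets": [[[0,-0.005,0,0,0,0],[0,-0.01,0,0,0,0],[0,-0.02,0,0,0,0],[0,-0.025,0,0,0,0],[0,-0.025,0,0,0,0],[0,-0.025,0,0,0,0],[0,-0.02,0,0,0,0],[0,0,0.02,0,0,0],[0,0,0.03,0,0,0],[0,0,0.03,0,0,0],[0,0,0,0,0,0],[0,0,0,0,0,0]]]}}

```text
time: 13.73
ee_pos: [0.4452, -0.194, 0.2289]
eef_rot: [0.538, 0.46, -0.458, -0.537]
ft_force: [0.3, 0.5, 0.6]
width: 0.0523
```

Run:
```python
from h import *
s=readout.read_state()
print(s["time"],s["ee_pos"],s["ft_force"],s["width"])
b=snap("side","side9");w=snap("wrist","wrist9");t=snap("top","top9")
x=cv2.resize(b["pixels"][80:190,245:355],(440,440),interpolation=cv2.INTER_CUBIC)
cv2.imwrite("pics/c9.png",x);
th=np.radians(-9);u=np.array([np.cos(th),np.sin(th),0]);v=np.array([-u[1],u[0],0]);c0=np.array([.525,-.207,0])
for out in (0,.008,.026):
    print(out,"blk",((proj(b,[c0+[0,0,.085+out]+i*.032*u+j*.02*v for i,j in((-1,-1),(-1,1),(1,1),(1,-1))])-[245,80]+.5)*4).round().tolist(),"fin",((proj(b,[c0+[0,0,.117+out]+i*.025*u+j*.007*v for i,j in((-1,-1),(-1,1),(1,1),(1,-1))])-[245,80]+.5)*4).round().tolist())
```

```text
13.7333 [ 0.44521728 -0.19396435  0.22885767] [0.28559019 0.45947078 0.59916022] 0.05233471207484398
0 blk [[311.0, 200.0], [296.0, 234.0], [197.0, 215.0], [214.0, 181.0]] fin [[301.0, 164.0], [295.0, 177.0], [216.0, 162.0], [222.0, 150.0]]
0.008 blk [[313.0, 189.0], [298.0, 224.0], [197.0, 204.0], [215.0, 170.0]] fin [[302.0, 153.0], [296.0, 165.0], [217.0, 150.0], [223.0, 139.0]]
0.026 blk [[316.0, 164.0], [300.0, 199.0], [199.0, 179.0], [217.0, 146.0]] fin [[305.0, 127.0], [299.0, 139.0], [218.0, 124.0], [225.0, 113.0]]
```

View pics/c9.png

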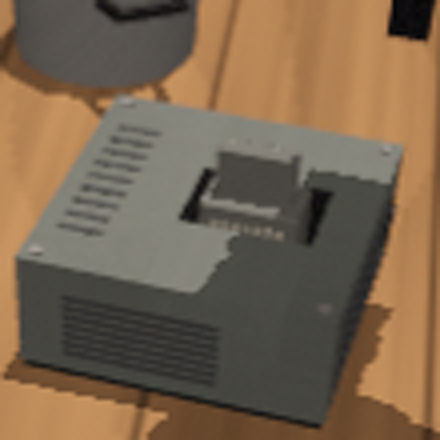

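View pics/wrist9.png

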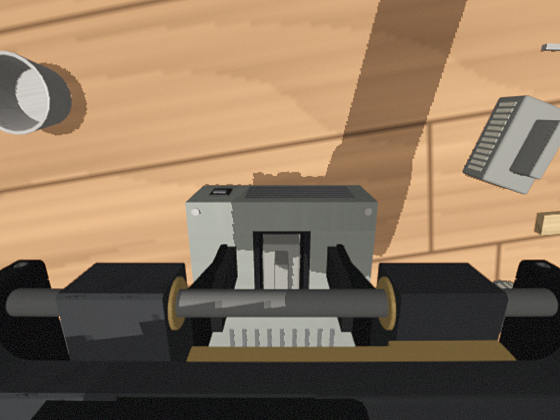

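In the side crop the block's front top edge runs from (199,204) to (298,225) and the fin top spans (222,140) to (300,160). These match the projection for 8 mm out (predicted (197,204) and (298,224)), not 0 or 26 mm. The catch holds, and the gripper is well clear. I wait briefly, compare again, and hand in.

>>> {"method": "arm_command", "body": {"targets": [[[0,0,0,0,0,0],[0,0,0,0,0,0],[0,0,0,0,0,0],[0,0,0,0,0,0],[0,0,0,0,0,0],[0,0,0,0,0,0]]]}}

```text
time: 14.38
ee_pos: [0.4459, -0.1939, 0.2274]
eef_rot: [-0.538, -0.459, 0.459, 0.538]
ft_force: [0.5, 0.3, 1.0]
width: 0.0521
```

Run:
```python
from h import *
b=snap("side","side10");o=load("side9")
print("max change at bay",np.abs(b["pixels"][100:160,280:340].astype(int)-o["pixels"][100:160,280:340]).mean())
print(r.close_job())
```

```text
max change at bay 0.8765740740740741
the job is handed in; nothing more can be done
None
```

The oblong filter cartridge is standing in the bay with its grip fin up, held down by the catch. I handed the job in at about 14.4 s.

- **What I did:** I picked up the grey oblong cartridge by its fin and lowered it into the bay. I pressed it once to the stop (about 18 N net, with the height no longer changing). Then I eased up 5 mm, let go and retreated.
- **Last checks:** The side view matches the block standing 8 mm out, which is the caught position, rather than flush or fully raised. Half a second later the picture was unchanged apart from noise, and the gripper was well clear.
- **Disagreements:** The fixed cameras and the wrist camera differed by 1–3 mm. I corrected for that by the wrist view before the grasp and before the insertion. No check failed.

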